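# Start the specimen projector

## Task

Start the specimen projector with closed fingers: push the blue rocker on the cream switch box fully on (the fan) by its dotted far end, then push the yellow rocker fully on (the lamp) in the same way, and only then press the red button of the black puck all the way in for a moment (the shutter) and let it come out again. Leave the white rocker on, do not lift or shove the puck, leave the two jars and the brush alone, and finish with the hand clear.

Things in the scene. Friction and masses are not known exactly. Their poses are not given: they have to be found in the camera images.
- console: cream switch box fixed to the table, 130 (x) x 230 (y) x 50 mm high, origin at the centre of its underside; z up, its +x side is the far side, away from the robot. Three rockers stand in a row along its y axis at -68, 0 and +68 mm, in any order, each in a black plate 82 x 48 x 6 mm; paddles stand up to 26 mm above the box. Each 'on' end is the one to +x, with a raised dot
- fan (a joint): blue rocker switch (projector fan): paddle 66 x 34 mm, hinged across its middle. Value 0 = off (marked end up, near end down), 0.28 rad = on (marked end down). It moves with light friction and no spring: it stays where it is left, and counts as on above 0.2; starts off, 0 to 0.05.
- fan_press (a point): top of the raised white dot (12 mm across, 2.5 mm proud) on the blue rocker near its 'on' end, 22 mm from the hinge, mid-width; moves and tilts with the paddle. About 75 mm above the table when off, 69 mm when on. Its x runs from the off end to the on end, z up. Pushed straight down, 1.5 to 2 N moves it; a hard stop comes after 6 mm.
- lamp (a joint): yellow rocker switch (projector lamp): paddle 66 x 34 mm, hinged across its middle. Value 0 = off (marked end up, near end down), 0.28 rad = on (marked end down). It moves with light friction and no spring: it stays where it is left, and counts as on above 0.2; starts off, 0 to 0.05.
- lamp_press (a point): top of the raised black dot (12 mm across, 2.5 mm proud) on the yellow rocker near its 'on' end, 22 mm from the hinge, mid-width; moves and tilts with the paddle. About 75 mm above the table when off, 69 mm when on. Its x runs from the off end to the on end, z up. Pushed straight down, 1.5 to 2 N moves it; a hard stop comes after 6 mm.
- cases (a joint): white rocker switch (display-case lights): paddle 66 x 34 mm, hinged across its middle. Value 0 = off (marked end up, near end down), 0.28 rad = on (marked end down). It moves with light friction and no spring: it stays where it is left, and counts as on above 0.2; starts on and must stay on.
- cases_press (a point): top of the raised black dot (12 mm across, 2.5 mm proud) on the white rocker near its 'on' end, 22 mm from the hinge, mid-width; moves and tilts with the paddle. About 75 mm above the table when off, 69 mm when on. Its x runs from the off end to the on end, z up. Pushed straight down, 1.5 to 2 N moves it; a hard stop comes after 6 mm.
- puck: black round puck, loose on the table, 76 mm across at the foot, 60 mm at the top, 30 mm high, about 0.4 kg, with a red button in its top; origin at the centre of its underside, z up. It stands to the left or the right of the switch box
- shutter (a joint): the red button: 0 = out, 0.006 m = fully in; sprung, about 1.5 N to start and 4.5 N fully in; comes out again when let go
- shutter_top (a point): centre of the red button's top face (38 mm across), 42 mm above the table when out
- jar_a: amber specimen jar with red cap, loose, 60 mm across, 90 mm high, origin at the centre of its underside; on the other side of the switch box from the puck
- jar_b: green specimen jar with white cap, loose, 56 mm across, 80 mm high, origin at the centre of its underside; beyond the switch box
- brush: dusting brush lying on the table between the robot and the switch box, 180 mm long along its x axis, handle to -x, 42 mm wide, 20 mm high, origin on the table under its middle; it lies roughly across, left to right
Not all that is in view belongs to the job. Leave any pink, purple or turquoise look-alike of the puck alone.

How it is judged:
On the way, in this order (a step that is already met when the one before it is completed fails the run):
1. the blue rocker (fan) is on (value of joint fan above 0.2 rad), for 0.1 s.
2. the yellow rocker (lamp) is on (value of joint lamp above 0.2 rad), for 0.1 s.
3. the red button (shutter) is pressed in (value of joint shutter above 0.004 m), for 0.1 s.
At the end, for the whole second after the job is handed in: Blue, yellow and white rockers all on (each above 0.2 rad), the red button out again (under 2 mm in), the puck flat, at rest and within 30 mm of where it stood, both jars and the brush within 20 mm of where they were (value of joint each of fan, lamp, cases above 0.2 rad and value of joint shutter below 0.002 m and distance of puck from where it was at the start of the episode below 0.03 m and angle between puck's own z axis and vertical below 0.1 rad and linear speed of puck below 0.01 m/s and distance of each of jar_a, jar_b, brush from where it was at the start of the episode below 0.02 m); the robot touches nothing.
It fails at once if the yellow rocker is on while the blue one is off (value of joint lamp above 0.14 rad and value of joint fan below 0.14 rad).
It fails at once if the red button is pressed while the yellow rocker is off (value of joint shutter above 0.003 m and value of joint lamp below 0.14 rad).
It fails at once if the white rocker is switched off (value of joint cases below 0.14 rad).
It fails at once if the puck is lifted (underside 12 mm up), tipped (0.3 rad) or shoved (30 mm) (height (world z) of puck above 0.012 m or angle between puck's own z axis and vertical above 0.3 rad or distance of puck from where it was at the start of the episode above 0.03 m).
It fails at once if a jar or the brush is moved more than 20 mm (distance of any of jar_a, jar_b, brush from where it was at the start of the episode above 0.02 m).
It also fails if it takes over 54 s, if anything falls off the work surface, if the arm or the gripper's body presses on something with over 40 N, if the wrist force passes 120 N, or if a joint passes its speed limit or range.

## Robot

A 6-joint arm with a two-finger parallel gripper is mounted at the origin on the work surface. World frame = base frame: x ahead of the robot, y to its left, z up, the work surface at z = 0. Lengths are in m, angles in rad, forces in N, time in s.
With the tool pointing down it reaches from about 0.35 to 0.975 m from the base axis. Payload 4.9 kg.
Tool frame: the origin (TCP) lies midway between the tips of the shut fingers; the grasp point (between the pads) lies 19 mm behind it (ctrl.hold_point_z is the distance from the TCP to the grasp point, in m); z points along the fingers, y is the line along which they close (so a half turn about z gives the same grasp; the last joint's range is limited). The gripper opens to 85 mm and grips with 20 to 120 N. Pads are 22 mm wide; open, the fingers measure 114 mm over their backs; the gripper's body (76 mm by 85 mm) begins 54 mm behind the grasp point. The pads swing forward as they close: fully open they stand 13 mm farther back than shut.
Start: joints at [-1.305, 0.053, 1.613, -0, 1.476, -0.119], TCP at [0.235, -0.579, 0.231] pointing down, gripper open.
Joint ranges: [-3.01, 3.01], [-1.01, 2.22], [0.06, 2.58], [-1.02, 4.17], [0.09, 2.62], [-3.14, 3.14]. Speed limits (rad/s): [2.57, 2.57, 3.14, 3.14, 3.14, 3.14].

## Interface

Orientations are given as a rotation vector (axis times angle).
In Python, from station import status, viewer, finish_job, ctrl gives the robot as it stands.
- The arm moves only by the shell command python3 -m jog 'ROWS' [FORCE]. ROWS is JSON, a list of rows, each a list of 7 numbers: the turn, a rotation vector about the tool's x, y, z each as a share of 5 degrees, from -1 to 1, then the shift along the tool's x, y, z each as a share of 30 mm, from -1 to 1, then the opening, from -1 (shut) to 1 (fully open). A call has 1 to 5 rows; each row shifts and turns the commanded pose from where the row before left it, along the tool's axes as they then stand; what a row does not reach is not made up. A row lasts 1/8 s, in which the tool goes at most 62.5 mm and 10.7 degrees, less where a joint would pass 70% of its speed; a pose out of reach is approached as far as the arm can. A call with a number of a shift or a turn outside -1 to 1 is refused whole. A call with a gripper value outside its range is refused whole. The fingers move at their own pace and stop on an object; FORCE is the grip in N (left out, the last holds). Time passes only in rows, so rows that do not move let the fingers close. It gives the time, the measured TCP pose, the force, the opening and the grip force at its end, in the units of the state.
- status.get_obs(): the state, without advancing time (a new reading comes with each control period).
- viewer.get_image(name): name is "scene" or "top" or "wrist"; returns a dict with "img" (400x640x3 uint8, red, green, blue), "fovy" (degrees; the focal length in pixels is half the picture's height over the tangent of half this angle, whatever the lens; pixels are square), "cx", "cy" (the principal point, pixels), "distortion" ([k1, k2, p1, p2, k3] as OpenCV has them; the pictures are not rectified), "rvec" (rotation vector, rad) and "tvec" (3), from world to camera coordinates, as OpenCV has them. Camera axes: x right, y down, z forward; pixel columns grow to the right and rows downward; lengths in m; the calibration is good to about 2 mm. A picture is of the moment at which its call begins. There is no depth.
- finish_job(): hands the job in; it is judged then, once.
The state is a dict: "t": time; "q": joint angles; "dq": joint speeds; "effort": joint torques, N m; "tool_pos": TCP position; "tool_rot": TCP orientation; "contact_force": force on the tool from outside, world axes, zero at the start; "wrist_torque": the same for the moment, N m; "opening": finger opening in m; "grip_force": force on a finger pad.
Only numpy, scipy, OpenCV 4.12 (cv2) and the standard library are available. Lean on these libraries where they do the work, as an engineer would, in place of code of your own. Each camera call takes 0.05 s, during which the arm holds its last target. There are 200 camera calls.

## Working session

There is one attempt and no reset: what is moved stays moved. The work goes in short steps, Python scripts to look and compute and a shell command to move; the robot and the scene stay as the last step left them, time stands still between calls to the robot, and variables do not carry over. Pictures are saved under pics/ and viewed, at most 10 in all, crops included, and the job is handed in when it is done.

```bash
mkdir -p pics; cat > h.py <<'E'
import cv2, numpy as np
from station import status, viewer, ctrl
def grab(n,f):
    d=viewer.get_image(n); cv2.imwrite('pics/'+f+'.png',d['img'][:,:,::-1])
    np.save('pics/'+f+'.npy',{k:v for k,v in d.items()},allow_pickle=True); return d
def load(f): return np.load('pics/'+f+'.npy',allow_pickle=True).item()
def KD(d):
    f=200/np.tan(np.radians(d['fovy'])/2)
    return np.array([[f,0,d['cx']],[0,f,d['cy']],[0,0,1.]]),np.array(d['distortion'],float)
def px2w(d,uv,z):
    K,D=KD(d); n=cv2.undistortPoints(np.array([[uv]],float),K,D)[0,0]
    R=cv2.Rodrigues(np.array(d['rvec'],float))[0]; t=np.array(d['tvec'],float).ravel()
    c=-R.T@t; r=R.T@np.array([n[0],n[1],1]); return c+r*(z-c[2])/r[2]
def w2px(d,p):
    K,D=KD(d); return cv2.projectPoints(np.array([p],float),np.array(d['rvec'],float),np.array(d['tvec'],float),K,D)[0][0,0]
E
python3 - <<'E'
from h import *
a=grab('top','top0');b=grab('scene','scene0')
o=status.get_obs();print(o['tool_pos'],o['tool_rot'],o['t'],o['opening'])
E
```

```text
[ 0.23446404 -0.57873741  0.23017265] [-3.08178335e+00 -6.00339369e-01  2.18009229e-04] 0.1 0.08553669373855008
```

View pics/top0.png

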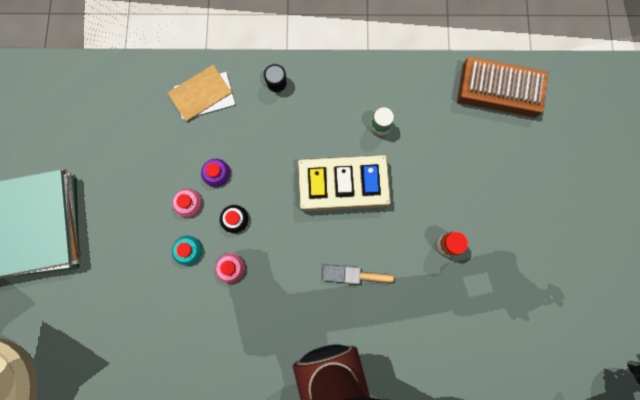

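View pics/scene0.png

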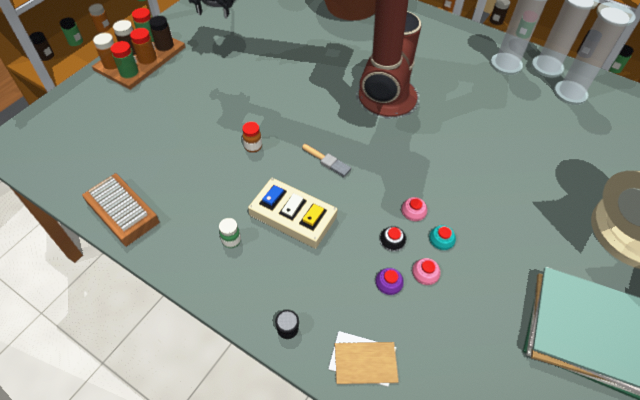

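The top view shows the box at about (344,184), with the dots at yellow (318,172), white (344,171) and blue (371,170). The black puck is at (234,218), with look-alikes around it. I'll enlarge both regions to read these more closely.

```bash
python3 - <<'E'
from h import *
a=cv2.imread('pics/top0.png')
c=cv2.resize(a[150:240,200:400],None,fx=4,fy=4,interpolation=cv2.INTER_CUBIC);cv2.imwrite('pics/c1.png',c)
s=cv2.imread('pics/scene0.png')
c=cv2.resize(s[165:265,235:435],None,fx=4,fy=4,interpolation=cv2.INTER_CUBIC);cv2.imwrite('pics/c2.png',c)
E
```

```text
(no output)
```

View pics/c1.png

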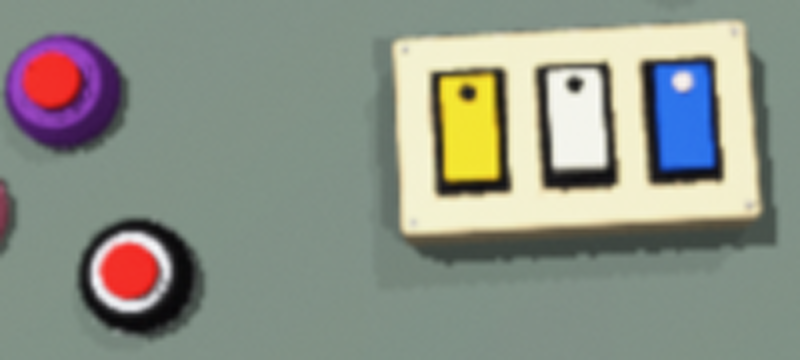

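View pics/c2.png

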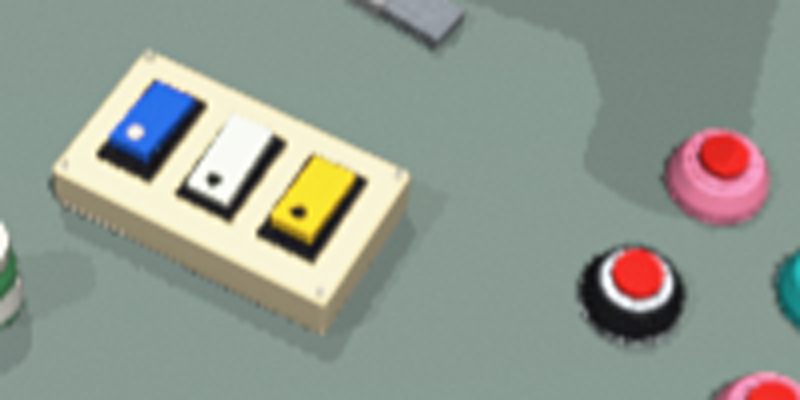

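Crop c1 shows the dots at yellow (468,92), white (574,84) and blue (682,81), and the button at (129,270). In c2 they are blue (135,131), white (213,178), yellow (299,211), and the button at (638,272).

```bash
python3 - <<'E'
from h import *
T=load('top0');S=load('scene0')
f=lambda p,b:(b[0]+(p[0]+.5)/4-.5,b[1]+(p[1]+.5)/4-.5)
P={'blue':((682,81),(135,131),.075),'white':((574,84),(213,178),.069),'yellow':((468,92),(299,211),.075),'btn':((129,270),(638,272),.042)}
for k,(a,b,z) in P.items(): print(k,px2w(T,f(a,(200,150)),z).round(4),px2w(S,f(b,(235,165)),z).round(4))
C=np.array([px2w(T,f(a,(200,150)),.05) for a in [(393,38),(743,22),(762,213),(403,235)]]);print(C.round(4),C.mean(0))
for i in range(4): print(np.linalg.norm(C[i]-C[i-1]))
for n,uv,z in [('jarA',(456,243),.09),('jarB',(383,119),.08)]: print(n,px2w(T,uv,z))
o=status.get_obs();R=cv2.Rodrigues(o['tool_rot'])[0];print(R.round(3))
E
```

```text
blue [ 0.6511 -0.0536  0.075 ] [ 0.6513 -0.0516  0.075 ]
white [0.6501 0.0143 0.069 ] [0.6505 0.0162 0.069 ]
yellow [0.643  0.0815 0.075 ] [0.6433 0.0849 0.075 ]
btn [0.5328 0.2973 0.042 ] [0.5351 0.3014 0.042 ]
[[ 0.6847  0.1308  0.05  ]
 [ 0.697  -0.0965  0.05  ]
 [ 0.5712 -0.1061  0.05  ]
 [ 0.5554  0.1223  0.05  ]] [0.62705581 0.01262775 0.05      ]
0.12966029677957322
0.22763954286699734
0.12616731723229724
0.22889128724836874
jarA [ 0.46729071 -0.25633704  0.09      ]
jarB [ 0.78452554 -0.08790769  0.08      ]
[[ 0.927  0.375 -0.   ]
 [ 0.375 -0.927  0.002]
 [ 0.    -0.002 -1.   ]]
```

```bash
python3 -m jog '[[0,0,0.88,0,0,0,-1],[0,0,0.88,0,0,0,-1],[0,0,0.88,0,0,0,-1],[0,0,0.88,0,0,0,-1],[0,0,0.886,0,0,0,-1]]' 20; python3 -m jog '[[0,0,0,0.7,-0.9,0,-1],[0,0,0,0.7,-0.9,0,-1],[0,0,0,0.7,-0.9,0,-1],[0,0,0,0.7,-0.9,0,-1],[0,0,0,0.7,-0.9,0,-1]]'; python3 -c "
from h import *
o=status.get_obs();print(cv2.Rodrigues(o['tool_rot'])[0].round(4),o['tool_pos'],o['opening'],o['contact_force'])"
```

```text
t: 0.72
tool_pos: [0.2345, -0.5789, 0.2305]
tool_rot: [-3.14, 0.004, 0.001]
contact_force: [-0.8, 0.3, 0.1]
opening: -0.0
grip_force: 0.0
t: 1.35
tool_pos: [0.34, -0.443, 0.2307]
tool_rot: [-3.141, -0.0, 0.001]
contact_force: [0.6, -0.7, -0.3]
opening: -0.0005
grip_force: 0.0
[[ 1.e+00  2.e-04 -5.e-04]
 [ 2.e-04 -1.e+00  9.e-04]
 [-5.e-04 -9.e-04 -1.e+00]] [ 0.33996771 -0.44302454  0.23065973] -0.0005188468639039465 [ 0.64632981 -0.68891867 -0.31045344]
```

```bash
python3 -m jog '[[0,0,0,0.695,-0.868,0,-1],[0,0,0,0.695,-0.868,0,-1],[0,0,0,0.695,-0.868,0,-1],[0,0,0,0.695,-0.868,0,-1],[0,0,0,0.695,-0.868,0,-1]]' >/dev/null; python3 -m jog '[[0,0,0,0.695,-0.868,0,-1],[0,0,0,0.695,-0.868,0,-1],[0,0,0,0.695,-0.868,0,-1],[0,0,0,0.695,-0.868,0,-1],[0,0,0,0.695,-0.868,0,-1]]' >/dev/null;  python3 -m jog '[[0,0,0,0.695,-0.868,0,-1],[0,0,0,0.695,-0.868,0,-1],[0,0,0,0.695,-0.868,0,-1],[0,0,0,0.695,-0.868,0,-1],[0,0,0,0.695,-0.868,0,-1]]' >/dev/null; python3 -m jog '[[0,0,0,0,0,0.9,-1],[0,0,0,0,0,0.9,-1],[0,0,0,0,0,0.9,-1],[0,0,0,0,0,0.9,-1],[0,0,0,0,0,0,-1]]'; python3 -c "
from h import *
d=grab('wrist','w1');o=status.get_obs();print(o['tool_pos'],w2px(d,o['tool_pos']),w2px(d,(.651,-.0525,.075)))"
```

```text
t: 3.85
tool_pos: [0.6498, -0.0531, 0.1196]
tool_rot: [-3.14, -0.001, 0.011]
contact_force: [-0.1, -0.2, -1.5]
opening: 0.0001
grip_force: 0.0
[ 0.65116619 -0.05333959  0.12186305] [322.39589959 270.01498094] [321.20507786 229.80116205]
```

View pics/w1.png

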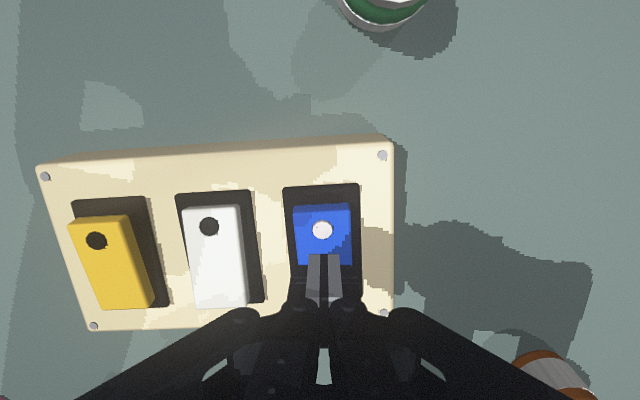

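The wrist view shows the blue dot at (322,230), against a predicted (321,230), so the measured position holds. I'm pressing blue.

```bash
python3 -m jog '[[0,0,0,0,0,0.75,-1],[0,0,0,0,0,0.75,-1],[0,0,0,0,0,0.1,-1],[0,0,0,0,0,0.08,-1],[0,0,0,0,0,0,-1]]'; python3 -m jog '[[0,0,0,0,0,0.07,-1],[0,0,0,0,0,0.07,-1],[0,0,0,0,0,0,-1]]'
```

```text
t: 4.53
tool_pos: [0.6523, -0.0536, 0.0732]
tool_rot: [3.141, 0.001, 0.0]
contact_force: [-0.1, 0.1, 0.3]
opening: -0.0001
grip_force: 0.0
t: 4.9
tool_pos: [0.6534, -0.0537, 0.0699]
tool_rot: [3.141, 0.0, 0.005]
contact_force: [2.7, 0.1, 4.0]
opening: 0.0003
grip_force: 1.7
```

```bash
python3 -m jog '[[0,0,0,0,0,0.06,-1],[0,0,0,0,0,0,-1]]';python3 -m jog '[[0,0,0,0,0,0.06,-1],[0,0,0,0,0,0,-1]]'
```

```text
t: 5.15
tool_pos: [0.6536, -0.0537, 0.0695]
tool_rot: [3.141, 0.001, 0.004]
contact_force: [-1.4, 0.6, 10.2]
opening: 0.0001
grip_force: 5.1
t: 5.4
tool_pos: [0.6537, -0.0537, 0.0694]
tool_rot: [3.141, 0.001, 0.004]
contact_force: [-4.5, 0.7, 17.5]
opening: 0.0
grip_force: 8.4
```

Hard stop felt at 69.4 mm with 17 N. Lifting and moving over to yellow.

```bash
python3 -m jog '[[0,0,0,0,0,-0.85,-1],[0,0,0,0,0,-0.85,-1],[0,0,0,0,0,0,-1]]'; python3 -m jog '[[0,0,0,-0.05,-0.91,0,-1],[0,0,0,-0.05,-0.91,0,-1],[0,0,0,-0.05,-0.91,0,-1],[0,0,0,-0.05,-0.91,0,-1],[0,0,0,-0.05,-0.91,0,-1]]'; python3 -m jog '[[0,0,0,0,0,0,-1]]'; python3 -c "
from h import *
d=grab('wrist','w2');o=status.get_obs();print(o['tool_pos'],w2px(d,(.643,.083,.075)),w2px(d,(.6505,.015,.069)))"
```

```text
t: 5.78
tool_pos: [0.653, -0.0538, 0.1179]
tool_rot: [3.141, 0.001, 0.004]
contact_force: [-0.5, 0.1, 0.5]
opening: 0.0
grip_force: 0.0
t: 6.4
tool_pos: [0.643, 0.0837, 0.1135]
tool_rot: [3.141, 0.0, -0.007]
contact_force: [-0.1, -0.3, -0.1]
opening: -0.0
grip_force: 0.0
t: 6.52
tool_pos: [0.643, 0.0844, 0.1137]
tool_rot: [3.141, 0.004, -0.006]
contact_force: [-0.2, -0.2, -0.2]
opening: -0.0
grip_force: 0.0
[0.64333767 0.08332279 0.11399057] [324.48320329 236.05720255] [442.02090586 220.01965521]
```

View pics/w2.png

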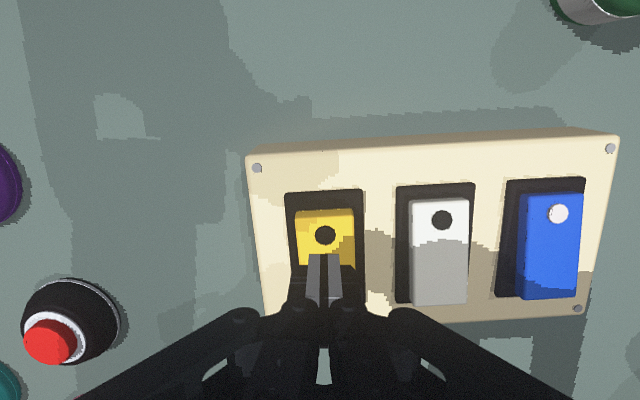

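Blue now lies tilted on like white. The yellow dot is at (325,235), against a predicted (324,236). Pressing yellow.

```bash
python3 -m jog '[[0,0,0,0.04,0,0.6,-1],[0,0,0,0,0,0.6,-1],[0,0,0,0,0,0.08,-1],[0,0,0,0,0,0.08,-1],[0,0,0,0,0,0,-1]]'; python3 -m jog '[[0,0,0,0,0,0.07,-1],[0,0,0,0,0,0.07,-1],[0,0,0,0,0,0,-1]]'
```

```text
t: 7.2
tool_pos: [0.646, 0.0828, 0.0754]
tool_rot: [-3.142, -0.0, -0.0]
contact_force: [-0.0, 0.4, 0.4]
opening: 0.0001
grip_force: 0.0
t: 7.58
tool_pos: [0.647, 0.083, 0.0722]
tool_rot: [-3.142, -0.0, -0.004]
contact_force: [2.2, -0.2, 3.9]
opening: -0.0004
grip_force: 1.5
```

```bash
python3 -m jog '[[0,0,0,0,0,0.08,-1],[0,0,0,0,0,0.06,-1],[0,0,0,0,0,0,-1]]';python3 -m jog '[[0,0,0,0,0,0.07,-1],[0,0,0,0,0,0,-1]]'
```

```text
t: 7.95
tool_pos: [0.6473, 0.083, 0.0696]
tool_rot: [-3.142, -0.001, -0.005]
contact_force: [-0.2, 0.2, 11.2]
opening: -0.0002
grip_force: 5.5
t: 8.2
tool_pos: [0.6474, 0.083, 0.0693]
tool_rot: [3.141, 0.001, 0.004]
contact_force: [-4.8, 0.3, 18.8]
opening: 0.0001
grip_force: 9.4
```

```bash
python3 -m jog '[[0,0,0,0,0,-0.85,-1],[0,0,0,0,0,-0.85,-1],[0,0,0,0,0,0,-1]]' >/dev/null; python3 -m jog '[[0,0,0,-0.47,-0.9,0,-1],[0,0,0,-0.47,-0.9,0,-1],[0,0,0,-0.47,-0.9,0,-1],[0,0,0,-0.47,-0.9,0,-1]]' >/dev/null; python3 -m jog '[[0,0,0,-0.47,-0.9,0,-1],[0,0,0,-0.47,-0.9,0,-1],[0,0,0,-0.47,-0.9,0,-1],[0,0,0,-0.47,-0.9,0,-1],[0,0,0,0,0,0,-1]]'; python3 -c "
from h import *
d=grab('wrist','w3');o=status.get_obs();print(o['tool_pos'],w2px(d,(.534,.2995,.042)))
grab('top','top3')
cv2.imwrite('pics/c3.png',np.vstack([d['img'][:,:,::-1],cv2.resize(load('top3')['img'][140:220,250:450,::-1],(500,200))[:,:,:] if 0 else np.pad(cv2.resize(load('top3')['img'][150:220,280:410,::-1],(371,200)),((0,0),(0,269),(0,0)))]))"
```

```text
t: 9.7
tool_pos: [0.5306, 0.2997, 0.1133]
tool_rot: [3.14, 0.005, -0.006]
contact_force: [0.8, -0.1, 0.6]
opening: 0.0003
grip_force: 0.0
[0.53141785 0.2988032  0.11360603] [322.27746205 210.89653143]
```

View pics/c3.png

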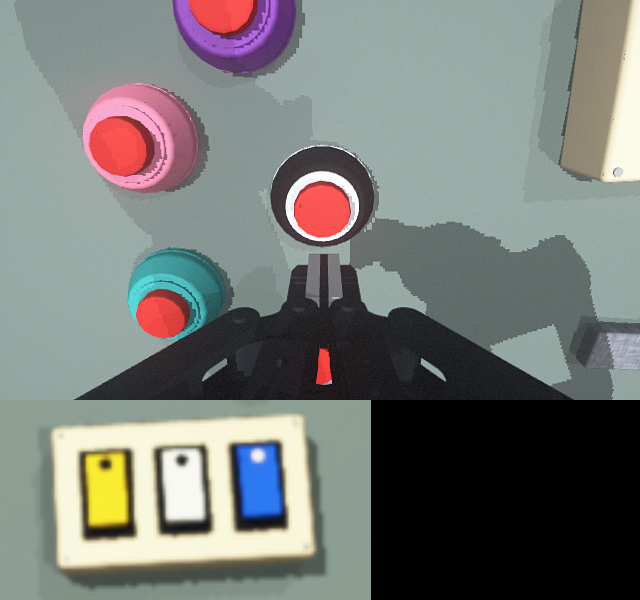

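All three rockers are on. The red button is at (322,209), against a predicted (322,211). Pressing it.

```bash
python3 -m jog '[[0,0,0,0.1,0,0.8,-1],[0,0,0,0,0,0.8,-1],[0,0,0,0,0,0.5,-1],[0,0,0,0,0,0.1,-1],[0,0,0,0,0,0,-1]]'; python3 -m jog '[[0,0,0,0,0,0.1,-1],[0,0,0,0,0,0.1,-1],[0,0,0,0,0,0,-1]]'
```

```text
t: 10.42
tool_pos: [0.5364, 0.2988, 0.0502]
tool_rot: [-3.141, 0.0, -0.001]
contact_force: [-0.8, -0.8, 0.1]
opening: -0.0002
grip_force: 0.0
t: 10.8
tool_pos: [0.5359, 0.2989, 0.0437]
tool_rot: [3.142, 0.001, -0.0]
contact_force: [0.2, -0.6, 0.3]
opening: -0.0003
grip_force: 0.0
```

```bash
python3 -m jog '[[0,0,0,0,0,0.1,-1],[0,0,0,0,0,0.1,-1],[0,0,0,0,0,0.05,-1],[0,0,0,0,0,0,-1]]';python3 -m jog '[[0,0,0,0,0,0.06,-1],[0,0,0,0,0,0,-1],[0,0,0,0,0,0,-1]]'
```

```text
t: 11.3
tool_pos: [0.5364, 0.2991, 0.0368]
tool_rot: [-3.141, -0.0, -0.001]
contact_force: [-1.2, -0.1, 4.1]
opening: 0.0004
grip_force: 2.0
t: 11.68
tool_pos: [0.5364, 0.2991, 0.036]
tool_rot: [-3.141, -0.001, -0.001]
contact_force: [-2.5, -1.1, 9.4]
opening: -0.0002
grip_force: 4.8
```

The button bottomed out at 36 mm with 9.4 N and was held about 0.4 s. Lifting clear and checking.

```bash
python3 -m jog '[[0,0,0,0,0,-0.4,-1],[0,0,0,0,0,-0.9,-1],[0,0,0,0,0,-0.9,-1],[0,0,0,0,0,-0.9,-1],[0,0,0,0,0,-0.9,-1]]' >/dev/null; python3 -m jog '[[0,0,0,0,0,0,-1],[0,0,0,0,0,0,-1],[0,0,0,0,0,0,-1],[0,0,0,0,0,0,-1]]'; python3 -c "
from h import *
d=grab('wrist','w4');grab('top','top4');print(w2px(d,(.534,.2995,.042)))
c=cv2.resize(load('top4')['img'][100:290,180:480,::-1],(640,405))[:200+205]
cv2.imwrite('pics/c4.png',np.vstack([d['img'][100:290,:,::-1],c]))"
```

```text
t: 12.8
tool_pos: [0.5353, 0.2986, 0.153]
tool_rot: [3.141, 0.0, -0.003]
contact_force: [-0.5, -0.1, 0.2]
opening: -0.0002
grip_force: 0.0
[321.03889915 199.27203477]
```

View pics/c4.png

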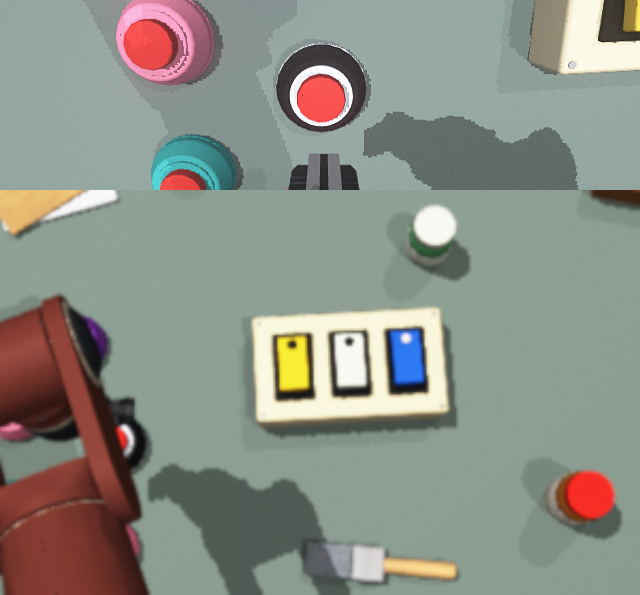

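The button is out and the puck hasn't moved: the button is at (321,198) in the full wrist picture, against a predicted (321,199). The rockers are all on, and the jars and brush are where they were. The hand is clear.

```bash
python3 -c "
from station import finish_job
print(finish_job())"
```

```text
the job is handed in; nothing more can be done
None
```

I pushed the blue rocker on, then yellow, then pressed the red button fully in and let it come back out; white stayed on, the puck, jars and brush did not visibly move, the hand is clear, and the job is handed in (no verdict was returned).

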